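# Seat the lamp cap of a bench spotlight and hold it

## Task

Press the spotlight's tilt handle down until the head stands upright on its stop with its empty socket facing straight up. Then take the lamp cap with the bar grip out of the wooden block, line its two lugs up with the socket's keyways, push it fully home against the spring and twist it a quarter turn clockwise (seen from above) until it stops. It springs back if let go, so finish while still gripping it there, pressed home and turned; do not knock the other things on the bench about.

Things in the scene. Friction and masses are not known exactly. Their poses are not given: they have to be found in the camera images.
- lamp_head (a joint): Tilt of the spotlight head, an aluminium cylinder 60 mm across in a dark steel yoke fixed to the bench (foot 136 mm across; pivot 105 mm above the bench; 118 mm wide over the pivot). 0 = upright on a hard stop, socket straight up; positive (rad, at most 0.9) = socket leans away from the handle. A stiff friction hinge (0.6 N m): it stays where it is left.
- mouth (a point): Centre of the socket's mouth, in its rim's plane, 50 mm from the pivot (155 mm above the bench when upright). z = out along the socket's axis; y = along the tilt pivot; handle at -x. Bore 31 mm across, two keyways at +x and -x, 47 mm over both, 17 mm wide, 14 mm deep; below them the lugs can turn. Inside, 12 mm below the rim, a brass spring plate with a 14 mm slot along x for the lugs.
- handle (a point): Point on top of the tilt handle, 80 mm from the pivot, 4 mm above the pivot line: a flat steel bar 16 mm wide, 8 mm thick, sticking out of the head to -x (frame of mouth), from 30 to 120 mm from the pivot, with a flat black knob 22 mm across, 12 mm thick, at its end. It points upwards while the head leans; pressed straight down (8 to 15 N) until level, the head is upright.
- socket_plunger (a joint): How far the brass spring plate is pushed in, m: 0 = out, 0.012 = lamp cap fully home, flange flush on the rim. Pushes back with 6 N at 0, 13 N at 0.012. The cap meets it with the flange 12 mm above the rim; the lugs can turn only once the flange is less than 4 mm above the rim.
- socket_ring (a joint): Turn of the brass spring plate, rad: 0 = slot in line with the keyways; grows clockwise seen from above; hard stop at 1.42, when the cap has turned about 1.59 (the lugs have 0.17 rad of play in the slot). A spring turns it back (0.05 N m at 0, 0.22 N m at the stop).
- lamp_cap: Grey lamp cap, 0.11 kg. Origin: centre of the underside of its flange (58 mm across, 6 mm thick); z up. On top a bar grip, 46 mm along x, 20 mm along y, 6 to 36 mm above the origin. Below, a shank 26 mm across, 24 mm long; at its lower end two lugs along +x and -x, 40 mm over both, 8 mm wide, 6 mm high. Alike after a half turn. Starts hanging by its flange in one of the block's two holes.
- block: Fixed light wooden block, 85 mm along its x, 190 mm along its y, 40 mm high, origin at the centre of its underside, with two through holes 44 mm across at y = -48 and +48 mm.
- plug: Grey blanking plug with a round knob 32 mm across, 22 mm above its flange's underside (its origin), without bar or lugs, in the other hole of the block: leave it there.
- tape_roll: Bystander: paper tape roll, 64 mm across, 22 mm high, origin under its centre.
- slate: Bystander: round grey rock specimen, 80 mm across, 16 mm high, origin under its centre.
- horn: Bystander: grey horn-shaped model, 56 mm across at its foot, 55 mm high, origin under its centre.
- screwdriver: Bystander: screwdriver lying flat, about 200 mm long along its x.
- pot: Bystander: amber glass jar, 56 mm across, 75 mm high, origin under its centre.
- post: Bystander: upright dark steel cylinder, 44 mm across, 90 mm high, origin under its centre.
There are look-alikes about, which are no part of the job. What is shaped like the lamp_cap but pink or red is not meant.

How it is judged:
By the outcome, as a careful person would: the job done as asked, in the order asked, and still so for the second after the job is handed in, while the arm keeps its last pose, push and grip.
It also fails if it takes over 69 s, if anything falls off the work surface, if the arm or the gripper's body presses on something with over 40 N, if the wrist force passes 120 N, or if a joint passes its speed limit or range.

## Robot

A 7-joint arm with a two-finger parallel gripper is mounted at the origin on the work surface. World frame = base frame: x ahead of the robot, y to its left, z up, the work surface at z = 0. Lengths are in m, angles in rad, forces in N, time in s.
With the tool pointing down it reaches from about 0.4 to 0.85 m from the base axis. Payload 4.5 kg.
Tool frame: the origin (TCP) lies at the very end of the fingers, on their centre line; the grasp point (between the pads) lies 19 mm behind it; z points along the fingers, y is the line along which they close (so a half turn about z gives the same grasp; the last joint's range is limited). The gripper opens to 88 mm and grips with 3 to 60 N. Pads are 18 mm wide; open, the fingers measure 123 mm over their backs; the gripper's body (75 mm by 187 mm) begins 45 mm behind the grasp point.
Start: joints at [-1.1, 0.689, -0.195, 1.565, 0.157, 0.902, -0.215], TCP at [0.264, 0.566, 0.239] pointing down, gripper open.
Joint ranges: [-3.01, 3.01], [-0.46, 2.08], [-1.47, 1.51], [0.13, 2.56], [-1, 4.14], [0.04, 2.09], [-2.66, 2.66]. Speed limits (rad/s): [2.57, 2.57, 3.14, 3.14, 3.14, 3.14, 3.14].

## Interface

Orientations are given as a unit quaternion [x, y, z, w].
In Python, from plant import r, optics gives the robot as it stands.
- The arm moves only by the tool servo_tool, never from a script. Its arguments are lists of equal length, an entry for each row: "translation": the shift along the tool's x, y, z in m, a list of three; "turn": the turn, a rotation vector about the tool's x, y, z in rad, a list of three. In form: {"translation": [[dx, dy, dz], ...], "turn": [[rx, ry, rz], ...]}. A call has 1 to 10 rows; each row shifts and turns the commanded pose from where the row before left it, along the tool's axes as they then stand; what a row does not reach is not made up. A row lasts 1/8 s, in which the tool goes at most 62.5 mm and 10.7 degrees, less where a joint would pass 70% of its speed; a pose out of reach is approached as far as the arm can. A call is refused whole if a number of a shift passes 0.0625 or a number of a turn 0.188, either way. A call with a gripper value outside its range is refused whole. "grip" is the opening, from 0 (shut) to 1 (fully open), set as the call begins (left out, the last holds). The fingers move at their own pace and stop on an object; "grip_force" is the grip in N (left out, the last holds). Time passes only in rows, so rows that do not move let the fingers close. It gives the time, the measured TCP pose, the force, the opening and the grip force at its end, in the units of the state.
- r.get_state(): the state, without advancing time (a new reading comes with each control period).
- optics.snapshot(name): name is "scene" or "top" or "wrist"; returns a dict with "img" (400x640x3 uint8, red, green, blue), "z_map" (400x640 float32, m along the optical axis (not along the pixel's ray), 0 where there is no reading), "mtx" (3x3 intrinsics, pixels), "k1" (the pictures are not rectified: a ray, as slopes to the right and down, at radius r is drawn at 1 + k1 r^2 times it, then the intrinsics apply), "R" (3x3) and "t" (3): a world point X has camera coordinates R X + t. Camera axes: x right, y down, z forward; pixel columns grow to the right and rows downward; lengths in m; the calibration is good to about 2 mm. A picture is of the moment at which its call begins.
- r.finish_job(): hands the job in; it is judged then, once.
The state is a dict: "clock": time; "q": joint angles; "qd": joint speeds; "joint_torque": joint torques, N m; "tool_pos": TCP position; "eef_rot": TCP orientation; "contact_force": force on the tool from outside, world axes, zero at the start; "moment": the same for the moment, N m; "opening": opening from 0.0 (shut) to 1.0 (fully open); "finger_force": force on a finger pad.
Only numpy, scipy, OpenCV 4.12 (cv2) and the standard library are available. Lean on these libraries where they do the work, as an engineer would, in place of code of your own. Each camera call takes 0.05 s, during which the arm holds its last target. There are 200 camera calls.

## Working session

There is one attempt and no reset: what is moved stays moved. The work goes in short steps, Python scripts to look and compute and a tool call to move; the robot and the scene stay as the last step left them, time stands still between calls to the robot, and variables do not carry over. Pictures are saved under pics/ and viewed, at most 10 in all, crops included, and the job is handed in when it is done.

Besides the shell and the picture viewer there is one more tool, called after "Request:" as name(argument=value, ...) on one line, values as JSON. servo_tool: Moves the arm, as the interface text tells. Its arguments: {"type":"object","properties":{"translation":{"type":"array"},"turn":{"type":"array"},"grip":{"type":"number"},"grip_force":{"type":"number"}},"required":["translation","turn"]}

```bash
mkdir -p pics; cat > h.py <<'E'
import numpy as np, cv2, pickle
from plant import r, optics
def snap(n):
    s=optics.snapshot(n); pickle.dump(s,open(f'{n}.pkl','wb')); return s
def load(n): return pickle.load(open(f'{n}.pkl','rb'))
def cloud(s):
    h,w=s['z_map'].shape; u,v=np.meshgrid(np.arange(w),np.arange(h))
    uv=np.stack([u,v],-1).reshape(-1,1,2).astype(np.float64)
    p=cv2.undistortPoints(uv,s['mtx'],np.array([s['k1'],0,0,0,0.])).reshape(h,w,2)
    z=s['z_map'][...,None]; c=np.concatenate([p*z,z],-1)
    return (c-s['t'])@s['R']
def save(img,n): cv2.imwrite('pics/'+n,np.ascontiguousarray(img[...,::-1]))
E
python3 - <<'E'
from h import *
a=snap('scene');b=snap('top')
save(np.vstack([a['img'],b['img']])[:, :],'a0.png')
save(a['img'],'scene.png');save(b['img'],'top.png')
for s in(a,b):print(s['mtx'],s['k1'],-s['R'].T@s['t'],s['R'])
print(r.get_state())
E
```

```text
[[418.05403696   0.         324.84711875]
 [  0.         418.05403696 195.11084879]
 [  0.           0.           1.        ]] 0.02013841786713079 [ 1.1187879  -0.52121363  0.85356382] [[ 0.70240488  0.71165381  0.01327549]
 [ 0.49532193 -0.47532023 -0.72713607]
 [-0.51115905  0.51731956 -0.68636498]]
[[470.07516209   0.         317.56506093]
 [  0.         470.07516209 197.33784942]
 [  0.           0.           1.        ]] -0.055704573905843595 [0.39332712 0.0044707  1.20791267] [[ 1.25070173e-02 -9.99919722e-01  2.03058971e-03]
 [-9.89144483e-01 -1.26695406e-02 -1.46399022e-01]
 [ 1.46412996e-01 -1.77531512e-04 -9.89223535e-01]]
{'clock': 0.1, 'q': array([-1.10018973,  0.68989784, -0.19455459,  1.56621087,  0.1573259 ,
        0.90249693, -0.21510904]), 'qd': array([ 0.00237226,  0.00048998, -0.00090923,  0.00030589, -0.00030215,
       -0.00014369,  0.0013063 ]), 'joint_torque': array([-3.61869614e-03, -5.28508651e+01, -1.27200421e+00, -1.53836274e+01,
       -5.26613707e-02,  1.99218848e-03,  4.57159183e-05]), 'tool_pos': array([0.26419897, 0.56580409, 0.2380003 ]), 'eef_rot': array([ 2.16619128e-01,  9.76255858e-01, -7.99881221e-04, -1.18577917e-04]), 'contact_force': array([-0.11015408,  0.46922485, -0.32707574]), 'moment': array([-0.01728102, -0.01135376,  0.00524449]), 'finger_force': 0.0, 'opening': 0.9981486373802959}
```

View pics/scene.png

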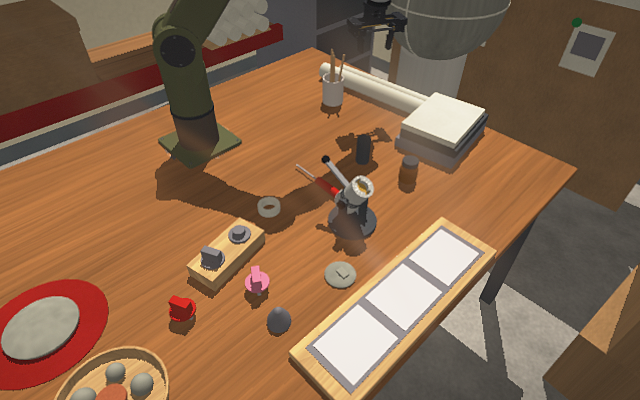

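View pics/top.png

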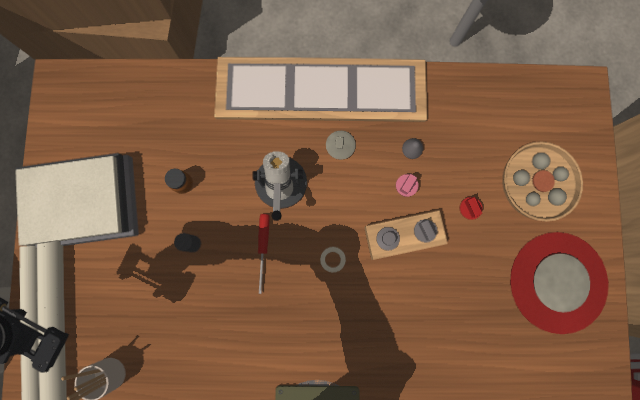

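The scene picture shows the grey bar-grip cap at (211,255), the plug at (239,233), a pink cap at (257,282), a red one at (181,308) and the spotlight at (352,195). In the top picture the grey cap is at (427,230), the plug at (388,238), pink at (407,185), red at (471,208), the lamp head at (276,165) and the knob at (277,215). The grey cap in the block is the one meant: right colour, bar grip, sitting in a hole. I'll confirm it in an enlarged crop.

```bash
python3 - <<'E'
from h import *
b=load('top');a=load('scene');
c1=cv2.resize(b['img'][190:270,355:455],None,fx=5,fy=5,interpolation=cv2.INTER_CUBIC)  #500x400
c2=cv2.resize(b['img'][140:230,240:315],(333,400),interpolation=cv2.INTER_CUBIC)
save(np.hstack([c1,c2])[:,:800],'crop.png')
P=cloud(b)
def m(name,u0,u1,v0,v1,z0,z1):
    q=P[v0:v1,u0:u1].reshape(-1,3);q=q[(q[:,2]>z0)&(q[:,2]<z1)]
    rc=cv2.minAreaRect(q[:,:2].astype(np.float32)*1000)
    print(name,len(q),q.mean(0).round(4),np.percentile(q[:,2],[5,50,95]).round(4),rc)
m('block',355,455,200,270,.034,.043)
m('bar',410,445,210,250,.066,.09)
m('plug',372,405,220,260,.055,.09)
m('knob',267,287,205,225,.12,.3)
m('head',255,300,140,190,.12,.3)
m('foot',245,315,145,220,.004,.03)
for v,u in [(215,277),(208,277),(200,277),(195,277),(190,277),(160,276),(165,276),(155,276)]: print(v,u,P[v,u].round(4))
E
```

```text
block 1551 [ 0.4743 -0.2158  0.0399] [0.0363 0.04   0.0425] ((475.2035217285156, -218.16714477539062), (85.54788208007812, 192.5664520263672), 12.375248908996582)
bar 178 [ 0.4849 -0.2638  0.0754] [0.0688 0.0757 0.0796] ((485.4476318359375, -265.06927490234375), (46.032413482666016, 21.294757843017578), 24.470548629760742)
plug 139 [ 0.4645 -0.1702  0.0619] [0.0582 0.062  0.0657] ((464.8472900390625, -170.36288452148438), (29.89645004272461, 30.510509490966797), 5.838963031768799)
knob 125 [0.5117 0.0966 0.1656] [0.1549 0.1675 0.1741] ((512.8853759765625, 98.06419372558594), (36.69374465942383, 20.819499969482422), 12.16370677947998)
head 761 [0.6187 0.1009 0.1415] [0.124  0.1405 0.1596] ((615.768310546875, 101.61024475097656), (90.58770751953125, 59.21215057373047), 0.7543517351150513)
foot 1000 [0.5917 0.094  0.0134] [0.0045 0.0131 0.0254] ((611.2877197265625, 104.53836822509766), (198.11337280273438, 178.3153533935547), 2.0690975189208984)
215 277 [0.5062 0.0939 0.1699]
208 277 [0.5231 0.0951 0.1597]
200 277 [0.543  0.0967 0.1473]
195 277 [0.5553 0.0974 0.1419]
190 277 [0.5687 0.0987 0.1311]
160 276 [0.6399 0.1028 0.1312]
165 276 [0.6263 0.1018 0.1389]
155 276 [0.6527 0.1034 0.1282]
```

View pics/crop.png

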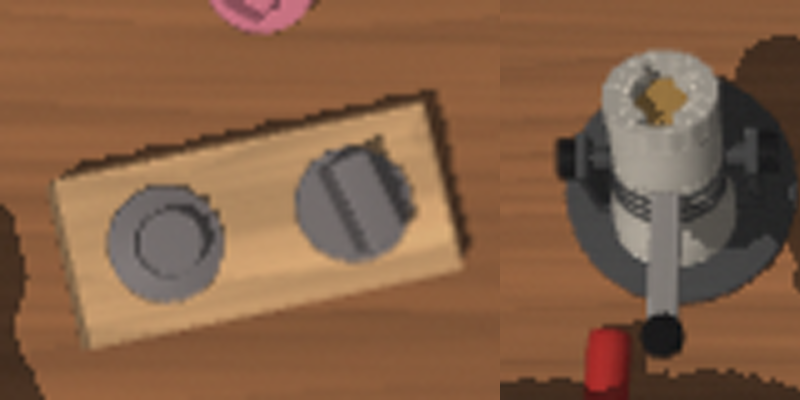

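The crop confirms it: the grey cap with the bar grip is at crop (355,205), in the right-hand hole, and the round knob at (172,243) is the plug. The head leans about 0.555 rad, with the handle towards −x, the pivot near (0.604, 0.101) and the handle point near (0.52, 0.096). I'll start with pressing the handle.

Request:
servo_tool(translation=[[-0.036, -0.0265, 0.0], [-0.036, -0.0265, 0.0], [-0.036, -0.0265, 0.0], [-0.036, -0.0265, 0.0], [-0.036, -0.0265, 0.0], [-0.036, -0.0265, 0.0], [-0.036, -0.0265, 0.0], [-0.036, -0.0265, 0.0], [-0.036, -0.0265, 0.0], [-0.036, -0.0265, 0.0]], turn=[[0, 0, 0], [0, 0, 0], [0, 0, 0], [0, 0, 0], [0, 0, 0], [0, 0, 0], [0, 0, 0], [0, 0, 0], [0, 0, 0], [0, 0, 0]], grip=0, grip_force=20)

```text
clock: 1.35
tool_pos: [0.4789, 0.1725, 0.2385]
eef_rot: [0.217, 0.976, -0.0, -0.0]
contact_force: [0.2, -0.0, 0.1]
opening: 0.004
finger_force: 0.0
```

```bash
cat > st.py <<'E'
from h import *
from scipy.spatial.transform import Rotation as Ro
def st():
    s=r.get_state();R=Ro.from_quat(s['eef_rot']).as_matrix()
    print('t',round(s['clock'],2),'p',s['tool_pos'].round(4),'yaw_y',np.degrees(np.arctan2(R[1,1],R[0,1])).round(2),'z',R[:,2].round(4),'F',s['contact_force'].round(1),'M',s['moment'].round(2),'op',round(s['opening']*88,1),'ff',round(s['finger_force'],1),'q',s['q'].round(2))
    return s,R
def go(x,y,z):
    s,R=st();print('tool delta',(R.T@(np.array([x,y,z])-s['tool_pos'])).round(4))
E
python3 - <<'E'
from st import *
go(.521,.096,.19)
P=cloud(load('top'))
im=load('top')['img']
# handle centreline fit: grey bar between head and knob
for v in range(192,210,3):
    row=P[v,262:292]; k=row[:,2]>.115; print(v,row[k][:,:2].mean(0).round(4),np.ptp(row[k][:,1]).round(4),k.sum())
def m(name,u,v):
    q=P[v-14:v+15,u-14:u+15].reshape(-1,3);q=q[q[:,2]>.015];print(name,q.mean(0).round(3),q.max(0).round(3),q.min(0).round(3))
m('pink',407,185);m('red',471,208);m('post',187,242);m('books',110,190)
E
```

```text
t 1.35 p [0.4789 0.1725 0.2385] yaw_y 64.98 z [-4.e-04 -1.e-04 -1.e+00] F [ 0.2 -0.   0.1] M [-0.02 -0.03  0.03] op 0.3 ff 0.0 q [-0.27  0.54 -0.25  1.91  0.2   0.71  0.49]
tool delta [-0.0705 -0.0515  0.0485]
192 [0.5634 0.0982] 0.0141 7
195 [0.5557 0.0976] 0.0135 7
198 [0.5307 0.0877] 0.1015 9
201 [0.5404 0.0976] 0.0155 8
204 [0.533  0.0982] 0.0138 7
207 [0.5256 0.0977] 0.0134 7
pink [ 0.599 -0.219  0.048] [0.632 0.004 1.208] [ 0.393 -0.252  0.023]
red [ 0.542 -0.378  0.052] [0.573 0.004 1.208] [ 0.393 -0.415  0.024]
post [0.446 0.317 0.08 ] [0.469 0.346 1.208] [0.393 0.004 0.015]
books [0.572 0.513 0.082] [0.616 0.55  1.208] [0.393 0.004 0.035]
```

Request:
servo_tool(translation=[[-0.035, -0.025, 0.01], [-0.035, -0.025, 0.01], [0, 0, 0.025], [0, 0, 0.02], [0, 0, 0.015], [0, 0, 0.015], [0, 0, 0.01], [0, 0, 0.01]], turn=[[0, 0, 0], [0, 0, 0], [0, 0, 0], [0, 0, 0], [0, 0, 0], [0, 0, 0], [0, 0, 0], [0, 0, 0]])

```text
clock: 2.35
tool_pos: [0.519, 0.0988, 0.1235]
eef_rot: [0.216, 0.976, -0.001, -0.001]
contact_force: [-4.8, 0.4, 7.0]
opening: 0.005
finger_force: 3.3
```

```bash
python3 - <<'E'
from st import *
st()
E
```

```text
t 2.35 p [0.519  0.0988 0.1235] yaw_y 64.99 z [-0.0033 -0.0013 -1.    ] F [-4.8  0.4  7. ] M [-0.1   1.09 -0.02] op 0.5 ff 3.3 q [-0.16  0.75 -0.19  1.95  0.28  0.47  0.58]
```

Request:
servo_tool(translation=[[0, 0, 0.006], [0, 0, 0.005], [0, 0, 0.003], [0, 0, 0.003]], turn=[[0, 0, 0], [0, 0, 0], [0, 0, 0], [0, 0, 0]])

```text
clock: 2.85
tool_pos: [0.5179, 0.0987, 0.109]
eef_rot: [0.216, 0.976, -0.002, -0.002]
contact_force: [-13.7, -2.4, 54.0]
opening: 0.004
finger_force: 27.0
```

Request:
servo_tool(translation=[[0, 0, -0.006], [0, 0, -0.03], [0, 0, -0.05], [0, 0, -0.05]], turn=[[0, 0, 0], [0, 0, 0], [0, 0, 0], [0, 0, 0]])

```text
clock: 3.35
tool_pos: [0.5205, 0.099, 0.2438]
eef_rot: [0.217, 0.976, -0.0, -0.0]
contact_force: [1.1, 0.7, 1.3]
opening: 0.005
finger_force: 0.0
```

```bash
python3 - <<'E'
from st import *
go(.485,-.264,.19)
a=snap('scene');w=snap('wrist')
c=cv2.resize(a['img'][135:245,290:400],(400,400),interpolation=cv2.INTER_CUBIC)
save(np.hstack([c,cv2.resize(w['img'],(400,250))[:].copy() if 0 else cv2.copyMakeBorder(cv2.resize(w['img'],(400,250)),0,150,0,0,0)]),'up.png')
for n,s in(('scene',a),('wrist',w)):
    P=cloud(s).reshape(-1,3)
    d=np.linalg.norm(P[:,:2]-[.604,.1],axis=1)
    q=P[(d<.045)&(P[:,2]>.148)&(P[:,2]<.165)]
    print(n,len(q), np.percentile(q[:,2],[5,50,95]).round(4) if len(q) else '', cv2.minAreaRect((q[:,:2]*1000).astype(np.float32)) if len(q)>5 else '')
    if len(q)>5: print(cv2.minEnclosingCircle((q[:,:2]*1000).astype(np.float32)))
    h=P[(P[:,0]>.47)&(P[:,0]<.57)&(abs(P[:,1]-.098)<.03)&(P[:,2]>.1)&(P[:,2]<.125)]
    print('handle',len(h),h.mean(0).round(4) if len(h) else '')
    if len(h)>10:
        b=h[(h[:,0]>.51)]; print('bar',b.mean(0).round(4),'zslope',np.polyfit(b[:,0],b[:,2],1),'yaw',np.polyfit(b[:,0],b[:,1],1))
E
```

```text
t 3.35 p [0.5205 0.099  0.2438] yaw_y 64.99 z [-9.e-04 -0.e+00 -1.e+00] F [1.1 0.7 1.3] M [-0.01 -0.07 -0.05] op 0.4 ff 0.0 q [-0.11  0.56 -0.27  1.84  0.21  0.76  0.65]
tool delta [-0.1214 -0.344   0.0539]
scene 258 [0.1492 0.1536 0.156 ] ((611.6251220703125, 98.42536926269531), (58.90672302246094, 59.396018981933594), 43.82554244995117)
((611.6218872070312, 99.94046020507812), 31.336503982543945)
handle 169 [0.5243 0.0938 0.1072]
bar [0.5392 0.0946 0.1068] zslope [0.01031349 0.10128769] yaw [0.03143219 0.07761362]
wrist 169 [0.1487 0.1529 0.1549] ((587.5714721679688, 116.97329711914062), (25.96124839782715, 5.032128810882568), 58.557281494140625)
((588.689208984375, 116.28990936279297), 13.036627769470215)
handle 1849 [0.5228 0.0973 0.1084]
bar [0.5393 0.0979 0.1079] zslope [-0.00012037  0.10801231] yaw [0.04477968 0.07374595]
```

View pics/up.png

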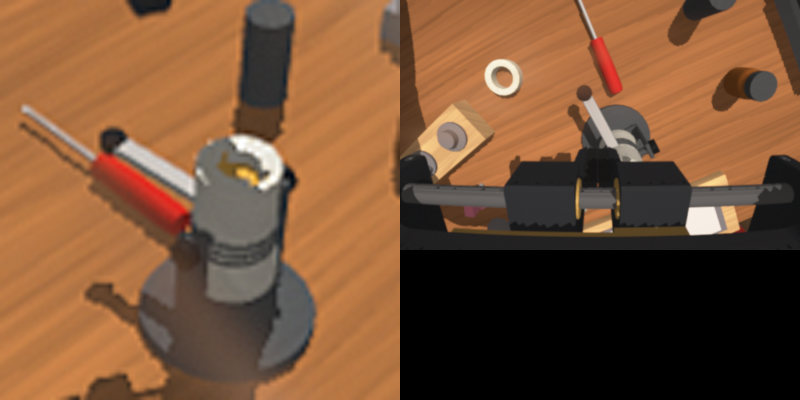

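The left panel shows the head upright at (240,170), with the handle level (0.00 slope in the wrist depth map). Next I move over the cap.

Request:
servo_tool(translation=[[-0.0152, -0.043, 0], [-0.0152, -0.043, 0], [-0.0152, -0.043, 0], [-0.0152, -0.043, 0], [-0.0152, -0.043, 0], [-0.0152, -0.043, 0], [-0.0152, -0.043, 0], [-0.015, -0.043, 0]], turn=[[0, 0, 0], [0, 0, 0], [0, 0, 0], [0, 0, 0], [0, 0, 0], [0, 0, 0], [0, 0, 0], [0, 0, 0]], grip=0.8)

```text
clock: 4.45
tool_pos: [0.4847, -0.2653, 0.2417]
eef_rot: [0.217, 0.976, 0.0, -0.001]
contact_force: [1.1, 0.7, 0.2]
opening: 0.8
finger_force: 0.0
```

Request:
servo_tool(translation=[[0, 0, 0], [0, 0, 0], [0, 0, 0], [0, 0, 0], [0, 0, 0]], turn=[[0, 0, 0.177], [0, 0, 0.177], [0, 0, 0.177], [0, 0, 0.177], [0, 0, 0]])

```text
clock: 5.08
tool_pos: [0.485, -0.2637, 0.2419]
eef_rot: [0.541, 0.841, -0.0, -0.001]
contact_force: [-0.1, 0.9, -0.3]
opening: 0.803
finger_force: 0.0
```

```bash
python3 - <<'E'
from st import *
go(.485,-.264,.052)
b=snap('top');w=snap('wrist');a=snap('scene')
save(np.hstack([w['img'][:,:],]),'w1.png')
for n,s in(('top',b),('wrist',w),('scene',a)):
    P=cloud(s).reshape(-1,3)
    d=np.linalg.norm(P[:,:2]-[.606,.1],axis=1)
    q=P[(d<.045)&(P[:,2]>.149)&(P[:,2]<.162)]
    print(n,'rim',len(q),(np.median(q[:,2]).round(4),cv2.minEnclosingCircle((q[:,:2]*1000).astype(np.float32)),cv2.minAreaRect((q[:,:2]*1000).astype(np.float32))) if len(q)>20 else '')
    h=P[(P[:,0]>.50)&(P[:,0]<.57)&(abs(P[:,1]-.098)<.02)&(P[:,2]>.1)&(P[:,2]<.125)]
    if len(h)>20:print('bar',len(h),h.mean(0).round(4),'yaw',np.polyfit(h[:,0],h[:,1],1))
    k=P[(np.linalg.norm(P[:,:2]-[.486,-.264],axis=1)<.04)&(P[:,2]>.069)&(P[:,2]<.083)]
    if len(k)>20:print('cap',len(k),np.median(k[:,2]).round(4),cv2.minAreaRect((k[:,:2]*1000).astype(np.float32)))
E
```

```text
t 5.08 p [ 0.485  -0.2637  0.2419] yaw_y 24.54 z [-0.0015 -0.     -1.    ] F [-0.1  0.9 -0.3] M [-0.06  0.    0.  ] op 70.7 ff 0.0 q [ 0.47  0.59 -0.1   1.79  0.08  0.77  0.77]
tool delta [-0.0004  0.0002  0.1899]
top rim 358 (np.float64(0.1552), ((610.1421508789062, 101.1482162475586), 30.545251846313477), ((610.3306884765625, 101.19447326660156), (59.44334411621094, 57.61669921875), 1.970152735710144))
bar 207 [0.5351 0.0974 0.1087] yaw [0.02570599 0.08363815]
cap 171 0.076 ((485.45465087890625, -264.68975830078125), (45.919193267822266, 21.45058250427246), 26.242164611816406)
wrist rim 0 
cap 990 0.075 ((486.1587219238281, -264.4140625), (45.036346435546875, 20.387601852416992), 25.679386138916016)
scene rim 241 (np.float64(0.1537), ((610.4639892578125, 99.6718978881836), 32.80788040161133), ((611.6624145507812, 99.31318664550781), (59.004276275634766, 61.996826171875), 51.06650161743164))
bar 129 [0.5357 0.0943 0.107 ] yaw [0.0341069  0.07602674]
cap 153 0.0746 ((487.6366271972656, -265.1797180175781), (46.10133743286133, 21.565641403198242), 27.792213439941406)
```

View pics/w1.png

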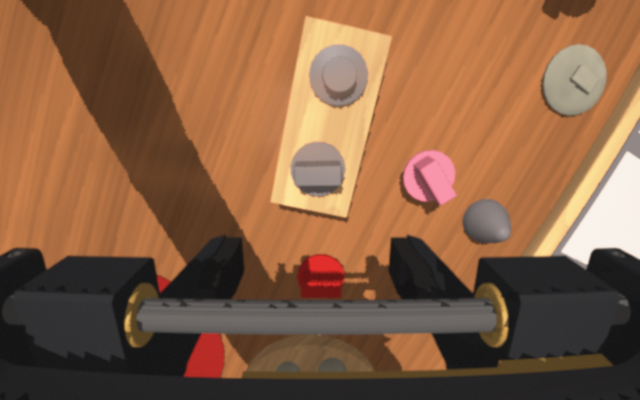

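In the wrist picture the grey cap is at (318,170), its bar in line with the fingers; the plug is behind at (338,75) and the pink cap at (430,178). Measured centre (0.486, −0.2645), yaw 25.9°, top at 0.075–0.076, as it must be.

Request:
servo_tool(translation=[[-0.001, 0.0006, 0.04], [0, 0, 0.04], [0, 0, 0.04], [0, 0, 0.035], [0, 0, 0.02], [0, 0, 0.012], [0, 0, 0.005], [0, 0, 0]], turn=[[0, 0, -0.022], [0, 0, 0], [0, 0, 0], [0, 0, 0], [0, 0, 0], [0, 0, 0], [0, 0, 0], [0, 0, 0]])

```text
clock: 6.22
tool_pos: [0.4865, -0.2648, 0.051]
eef_rot: [0.532, 0.847, 0.0, 0.0]
contact_force: [0.3, -0.6, 0.3]
opening: 0.798
finger_force: 0.0
```

Request:
servo_tool(translation=[[0, 0, 0], [0, 0, 0], [0, 0, 0], [0, 0, 0], [0, 0, 0], [0, 0, 0]], turn=[[0, 0, 0], [0, 0, 0], [0, 0, 0], [0, 0, 0], [0, 0, 0], [0, 0, 0]], grip=0.3, grip_force=55)

```text
clock: 6.98
tool_pos: [0.4866, -0.2648, 0.0511]
eef_rot: [0.532, 0.847, 0.0, 0.0]
contact_force: [-0.3, 1.1, 5.4]
opening: 0.518
finger_force: 55.0
```

```bash
python3 - <<'E'
from st import *
st()
E
```

```text
t 6.97 p [ 0.4866 -0.2648  0.0511] yaw_y 25.67 z [ 8.e-04 -3.e-04 -1.e+00] F [-0.3  1.1  5.4] M [0.04 0.05 0.01] op 45.6 ff 55.0 q [ 0.45  0.89 -0.06  1.91  0.13  0.34  0.74]
```

Opening 45.6 mm, so the bar is held by its ends. I lift it, carry it over the socket and line it up.

Request:
servo_tool(translation=[[0, 0, -0.015], [0, 0, -0.02], [0, 0, -0.03], [0, 0, -0.04], [0, 0, -0.04], [0, 0, -0.04], [0, 0, 0]], turn=[[0, 0, 0], [0, 0, 0], [0, 0, 0], [0, 0, 0], [0, 0, 0], [0, 0, 0], [0, 0, 0]])

```text
clock: 7.85
tool_pos: [0.4876, -0.2655, 0.2389]
eef_rot: [0.533, 0.846, 0.0, 0.003]
contact_force: [0.4, -0.3, -2.1]
opening: 0.516
finger_force: 55.0
```

Request:
servo_tool(translation=[[0.0306, 0.03, 0], [0.0306, 0.03, 0], [0.0306, 0.03, 0], [0.0306, 0.03, 0], [0.0306, 0.03, 0], [0.0306, 0.03, 0], [0.0306, 0.03, 0], [0.0306, 0.03, 0], [0.0308, 0.03, 0]], turn=[[0, 0, 0], [0, 0, 0], [0, 0, 0], [0, 0, 0], [0, 0, 0], [0, 0, 0], [0, 0, 0], [0, 0, 0], [0, 0, 0]])

```text
clock: 8.98
tool_pos: [0.6093, 0.1016, 0.2341]
eef_rot: [0.532, 0.847, -0.001, -0.001]
contact_force: [1.0, -0.5, -2.1]
opening: 0.516
finger_force: 55.0
```

Request:
servo_tool(translation=[[0, 0, 0], [0, 0, 0], [0, 0, 0], [0, 0, 0]], turn=[[0, 0, 0.138], [0, 0, 0.138], [0, 0, 0.138], [0, 0, 0]])

```text
clock: 9.48
tool_pos: [0.609, 0.1005, 0.2343]
eef_rot: [0.694, 0.72, -0.001, -0.001]
contact_force: [-0.4, 0.0, -1.5]
opening: 0.519
finger_force: 55.0
```

```bash
python3 - <<'E'
from st import *
go(.6105,.1005,.195)
a=snap('scene');w=snap('wrist')
c=cv2.resize(a['img'][95:235,290:430],(400,400),interpolation=cv2.INTER_CUBIC)
save(np.hstack([c,cv2.copyMakeBorder(cv2.resize(w['img'],(400,250)),0,150,0,0,0)]),'held.png')
P=cloud(a).reshape(-1,3)
d=np.linalg.norm(P[:,:2]-[.61,.1],axis=1)
q=P[(d<.05)&(P[:,2]>.149)&(P[:,2]<.160)]
print('rim',len(q),np.median(q[:,2]),cv2.minAreaRect((q[:,:2]*1000).astype(np.float32)))
q=P[(d<.06)&(P[:,2]>.165)&(P[:,2]<.26)]
print(len(q));print(np.histogram(q[:,2],bins=np.arange(.165,.265,.005)))
E
```

```text
t 9.47 p [0.609  0.1005 0.2343] yaw_y 2.04 z [-0.0029 -0.0012 -1.    ] F [-0.4  0.  -1.5] M [-0.04  0.04  0.06] op 45.7 ff 55.0 q [-0.28  0.68  0.07  1.6  -0.06  0.86 -0.15]
tool delta [-0.0001  0.0016  0.0393]
rim 242 0.15334182496141469 ((612.7364501953125, 99.93479919433594), (59.810401916503906, 61.87303161621094), 57.22279357910156)
507
(array([  0,   0,   0,   0,   0,   0,   4,  22,  12,   0,   0,  17, 113,
        27,  41,  54,  45,  54, 118]), array([0.165, 0.17 , 0.175, 0.18 , 0.185, 0.19 , 0.195, 0.2  , 0.205,
       0.21 , 0.215, 0.22 , 0.225, 0.23 , 0.235, 0.24 , 0.245, 0.25 ,
       0.255, 0.26 ]))
```

View pics/held.png

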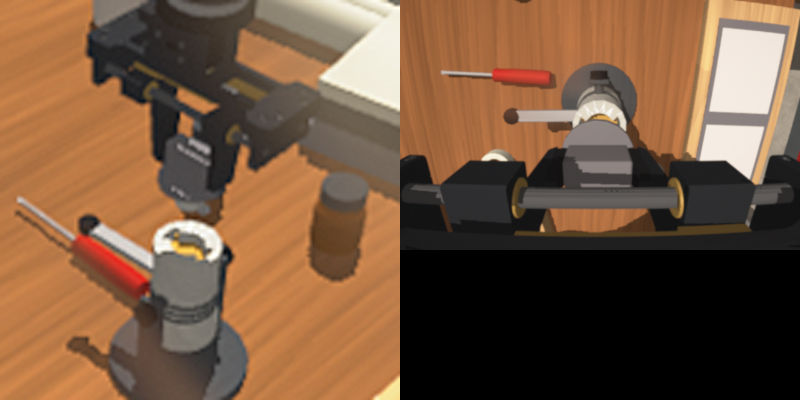

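The cap is held level over the socket: in the wrist panel the bar at (599,160) and the socket at (600,115) line up. Going down until just above the spring plate.

Request:
servo_tool(translation=[[0, 0.0014, 0.014], [0, 0, 0.012], [0, 0, 0.01], [0, 0, 0.008], [0, 0, 0.006], [0, 0, 0]], turn=[[0, 0, 0], [0, 0, 0], [0, 0, 0], [0, 0, 0], [0, 0, 0], [0, 0, 0]])

```text
clock: 10.32
tool_pos: [0.6114, 0.1007, 0.1853]
eef_rot: [0.695, 0.719, -0.0, -0.0]
contact_force: [0.1, 0.2, -2.0]
opening: 0.518
finger_force: 55.0
```

```bash
python3 - <<'E'
from st import *
go(.6105,.1005,.166)
E
```

```text
t 10.32 p [0.6114 0.1007 0.1853] yaw_y 1.95 z [-7.e-04 -1.e-04 -1.e+00] F [ 0.1  0.2 -2. ] M [-0.04  0.05  0.  ] op 45.6 ff 55.0 q [-0.27  0.74  0.06  1.64 -0.06  0.76 -0.15]
tool delta [-0.0001 -0.0008  0.0193]
```

Request:
servo_tool(translation=[[0, 0, 0.005], [0, 0, 0.005], [0, 0, 0.004], [0, 0, 0.003], [0, 0, 0]], turn=[[0, 0, 0], [0, 0, 0], [0, 0, 0], [0, 0, 0], [0, 0, 0]])

```text
clock: 10.95
tool_pos: [0.612, 0.1008, 0.1699]
eef_rot: [0.695, 0.719, 0.001, 0.0]
contact_force: [-2.1, -0.3, 8.9]
opening: 0.518
finger_force: 55.0
```

```bash
python3 - <<'E'
from st import *
go(.6105,.1005,.166)
E
```

```text
t 10.95 p [0.612  0.1008 0.1699] yaw_y 1.94 z [ 1.3e-03  4.0e-04 -1.0e+00] F [-2.1 -0.3  8.9] M [-0.14  0.64 -0.03] op 45.6 ff 55.0 q [-0.27  0.76  0.06  1.66 -0.06  0.72 -0.15]
tool delta [-0.0002 -0.0015  0.0039]
```

Request:
servo_tool(translation=[[0, -0.001, 0.002], [0, 0, 0.002], [0, 0, 0.001], [0, 0, 0]], turn=[[0, 0, 0], [0, 0, 0], [0, 0, 0], [0, 0, 0]])

```text
clock: 11.45
tool_pos: [0.6119, 0.1008, 0.1662]
eef_rot: [0.695, 0.719, 0.002, 0.001]
contact_force: [-3.3, 0.2, 13.8]
opening: 0.517
finger_force: 55.0
```

```bash
python3 - <<'E'
from st import *
go(.6105,.1005,.166)
E
```

```text
t 11.45 p [0.6119 0.1008 0.1662] yaw_y 1.93 z [ 3.7e-03  8.0e-04 -1.0e+00] F [-3.3  0.2 13.8] M [-0.16  0.73 -0.02] op 45.5 ff 55.0 q [-0.27  0.77  0.06  1.66 -0.06  0.71 -0.15]
tool delta [-0.0002 -0.0014  0.0002]
```

Request:
servo_tool(translation=[[0, -0.001, 0.001], [0, 0, 0.001], [0, 0, 0], [0, 0, 0], [0, 0, 0]], turn=[[0, 0, 0], [0, 0, 0], [0, 0, 0.1], [0, 0, 0.1], [0, 0, 0.1]])

```text
clock: 12.08
tool_pos: [0.6124, 0.0999, 0.1661]
eef_rot: [0.796, 0.606, 0.003, 0.002]
contact_force: [-3.3, -2.2, 23.1]
opening: 0.518
finger_force: 55.0
```

```bash
python3 - <<'E'
from st import *
st()
E
```

```text
t 12.07 p [0.6124 0.0999 0.1661] yaw_y -15.44 z [ 7.3e-03  4.0e-04 -1.0e+00] F [-3.3 -2.2 23.1] M [-0.44  1.18  0.24] op 45.6 ff 55.0 q [-0.32  0.77  0.14  1.67 -0.15  0.71 -0.37]
```

Pressed home: z stays at 0.166 while the force rises. Turning on.

Request:
servo_tool(translation=[[0, 0, 0], [0, 0, 0], [0, 0, 0], [0, 0, 0], [0, 0, 0], [0, 0, 0], [0, 0, 0], [0, 0, 0], [0, 0, 0]], turn=[[0, 0, 0.14], [0, 0, 0.14], [0, 0, 0.14], [0, 0, 0.14], [0, 0, 0.14], [0, 0, 0.14], [0, 0, 0.14], [0, 0, 0.14], [0, 0, 0]])

```text
clock: 13.2
tool_pos: [0.6113, 0.0994, 0.166]
eef_rot: [0.996, 0.091, 0.003, 0.0]
contact_force: [-5.3, -1.8, 25.4]
opening: 0.514
finger_force: 55.0
```

```bash
python3 - <<'E'
from st import *
st()
E
```

```text
t 13.2 p [0.6113 0.0994 0.166 ] yaw_y -79.51 z [ 5.2e-03 -1.0e-04 -1.0e+00] F [-5.3 -1.8 25.4] M [-0.29  1.54  0.03] op 45.3 ff 55.0 q [-0.49  0.82  0.47  1.68 -0.49  0.76 -1.17]
```

Request:
servo_tool(translation=[[0, 0, 0], [0, 0, 0], [0, 0, 0], [0, 0, 0]], turn=[[0, 0, 0.07], [0, 0, 0.07], [0, 0, 0.04], [0, 0, 0]])

```text
clock: 13.7
tool_pos: [0.6111, 0.0994, 0.1661]
eef_rot: [1.0, 0.003, 0.002, -0.0]
contact_force: [-5.0, -1.6, 25.8]
opening: 0.519
finger_force: 55.0
```

```bash
python3 - <<'E'
from st import *
st()
E
```

```text
t 13.7 p [0.6111 0.0994 0.1661] yaw_y -89.71 z [ 0.0047  0.     -1.    ] F [-5.  -1.6 25.8] M [-0.41  1.62  0.23] op 45.6 ff 55.0 q [-0.51  0.83  0.52  1.68 -0.54  0.78 -1.31]
```

Request:
servo_tool(translation=[[0, 0, 0], [0, 0, 0], [0, 0, 0]], turn=[[0, 0, 0.04], [0, 0, 0.03], [0, 0, 0]], grip_force=60)

```text
clock: 14.08
tool_pos: [0.6123, 0.0992, 0.1661]
eef_rot: [0.999, -0.032, 0.004, 0.0]
contact_force: [-4.0, -1.3, 23.7]
opening: 0.521
finger_force: 60.0
```

```bash
python3 - <<'E'
from st import *
st()
E
```

```text
t 14.07 p [0.6123 0.0992 0.1661] yaw_y -93.72 z [ 7.3e-03 -5.0e-04 -1.0e+00] F [-4.  -1.3 23.7] M [-0.46  1.08  0.24] op 45.8 ff 60.0 q [-0.52  0.83  0.54  1.68 -0.56  0.78 -1.36]
```

Request:
servo_tool(translation=[[0, 0, 0], [0, 0, 0], [0, 0, 0]], turn=[[0, 0, 0.04], [0, 0, 0.02], [0, 0, 0]])

```text
clock: 14.45
tool_pos: [0.6126, 0.0995, 0.1661]
eef_rot: [0.998, -0.061, 0.004, 0.0]
contact_force: [-3.6, -1.0, 22.8]
opening: 0.521
finger_force: 60.1
```

```bash
python3 - <<'E'
from st import *
st()
w=snap('wrist');a=snap('scene');b=snap('top')
c=cv2.resize(a['img'][115:215,300:400],(400,400),interpolation=cv2.INTER_CUBIC)
save(np.hstack([c,cv2.resize(w['img'][60:300,200:440],(400,400),interpolation=cv2.INTER_CUBIC)]),'end.png')
E
```

```text
t 14.45 p [0.6126 0.0995 0.1661] yaw_y -97.04 z [ 7.7e-03 -6.0e-04 -1.0e+00] F [-3.6 -1.  22.8] M [-0.45  0.94  0.72] op 45.8 ff 60.1 q [-0.53  0.84  0.55  1.68 -0.58  0.79 -1.4 ]
```

View pics/end.png

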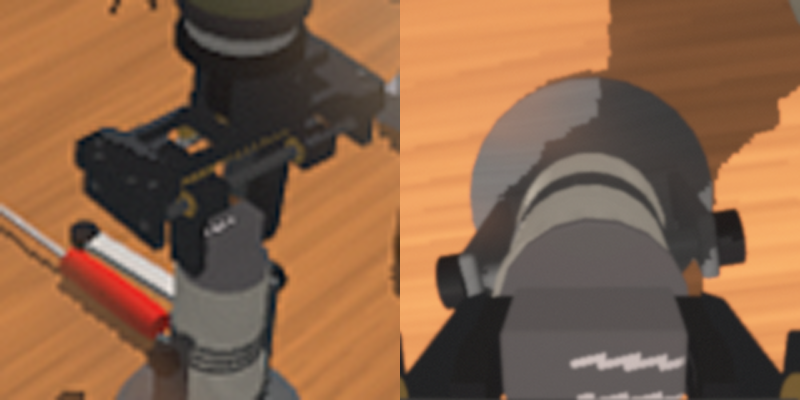

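Request:
servo_tool(translation=[[0, 0, 0], [0, 0, 0], [0, 0, 0], [0, 0, 0]], turn=[[0, 0, 0], [0, 0, 0], [0, 0, 0], [0, 0, 0]])

```text
clock: 15.1
tool_pos: [0.6126, 0.0995, 0.1661]
eef_rot: [0.998, -0.061, 0.004, 0.0]
contact_force: [-2.8, -1.6, 23.3]
opening: 0.515
finger_force: 60.1
```

```bash
python3 - <<'E'
from st import *
s,R=st()
for n in('wrist','scene'):
    P=cloud(snap(n)).reshape(-1,3)
    k=P[(np.linalg.norm(P[:,:2]-[.611,.1],axis=1)<.03)&(P[:,2]>.186)&(P[:,2]<.2)]
    print(n,len(k),np.median(k[:,2]),cv2.minAreaRect((k[:,:2]*1000).astype(np.float32)))
    h=P[(P[:,0]>.50)&(P[:,0]<.57)&(abs(P[:,1]-.098)<.02)&(P[:,2]>.1)&(P[:,2]<.125)]
    if len(h)>20:print('handle',len(h),np.polyfit(h[:,0],h[:,2],1),np.polyfit(h[:,0],h[:,1],1))
E
```

```text
t 15.1 p [0.6126 0.0995 0.1661] yaw_y -97.04 z [ 7.8e-03 -5.0e-04 -1.0e+00] F [-2.8 -1.6 23.3] M [-0.47  1.06  0.73] op 45.4 ff 60.1 q [-0.53  0.84  0.55  1.68 -0.58  0.79 -1.4 ]
wrist 5848 0.19004865987617672 ((613.9471435546875, 99.53260040283203), (55.94322204589844, 20.730693817138672), 83.79448699951172)
handle 521 [-0.02597211  0.12142872] [0.09650744 0.04735245]
scene 125 0.1900403350272627 ((615.9920043945312, 98.6193618774414), (21.0659122467041, 55.29662322998047), 1.4474493265151978)
handle 127 [-0.00740399  0.11104759] [0.04012412 0.07269738]
```

The state is steady: the cap is flush at z 0.166, turned about 1.6 rad or more from the keyways against the stop (moment 0.73 N m, far above the spring), pressed with 23 N, and the head is upright. Handing in.

```bash
python3 -c "
from plant import r
print(r.finish_job())"
```

```text
the job is handed in; nothing more can be done
None
```

I handed the job in at about 15 s: the head is upright on its stop, and the lamp cap is pressed home, turned clockwise to its stop and still gripped. The one off-plan event was a brief 54 N push on the handle with the fingertips (13.7 s before hand-in, against the stop), above the 40 N limit set for the arm or gripper body.

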